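# Close the recessed purge valve of a transport case

## Task

Close the purge valve of the transport case before it is shipped: slide the dust cover fully open, then reach into the recess and turn the bar knob clockwise until it comes up firm on its seal and nip it up about ten degrees more, no further, because the seal is crushed by over-tightening. Let go, leave the cover open, and do not bang or jam against the case or shift the things lying around.

Things in the scene. Friction and masses are not known exactly. Their poses are not given: they have to be found in the camera images.
- case: Black transport case with aluminium edges, lying flat, too heavy to move, 280 (its x) x 400 (its y) x 125 mm high. Origin: centre of its underside on the bench; its -x side carries latches and handle. On the lid two guide rails (8 mm high and wide, along the case's y, 106 mm apart) and a cross strip at their +y end guide the dust cover.
- recess (a point): Centre of the mouth of the round recess in the case's lid, level with the lid's top, at case x 0, y -85 mm, height 125 mm; axes as the case. The recess is 82 mm in diameter and 50 mm deep, walls straight; at the start the dust cover hides it and the knob inside. Room beside the knob for the fingers is small: open them only part way.
- cover (a joint): Travel (m) of the steel dust cover, a plate 96 x 96 x 4 mm that slides along the lid towards the case's +y: 0 = covers the recess, 0.10 = fully open against its stop. Starts nearly shut; slides with about 2.5 N of friction and stays where it is left.
- cover_bar (a point): Centre of the upright grip bar on the dust cover, 50 mm long along the case's x, 12 mm thick along the case's y, 22 mm tall (11 mm above and below this point; the bar's foot is 4.5 mm above the lid). Axes as the case. It travels with the cover, towards the case's +y to open.
- knob_grip (a point): Black bar knob in the recess (centres agree within 3 mm), its axis upright. This point lies on the axis, 17 mm below the lid's top; point x runs along the bar, which is 40 mm long, 14 mm thick (point y), and reaches from 10 mm above this point to 20 mm below; there a disc 44 mm wide begins. Turns clockwise seen from above, with 0.05 N m, until firm on its seal 25 to 70 degrees on (hidden, varies).
- seal_mark (a point): Dash on the brass ring (58 mm wide) under the knob, 25 mm from the axis, 43 mm below the lid's top. Still while the knob turns freely; once the knob is firm the ring is dragged clockwise with it, which takes 0.25 N m at first and 0.1 N m more for each 10 degrees (4.4 mm at the dash), and stays so. Right at 1.8 to 8 mm of creep, crushed beyond 8.5. Turning back does not free it.
- tape: Cardboard-brown tape roll lying on the lid, 60 mm in diameter, 24 mm high; bystander. Origin: centre of its underside.
- can: Yellow spray can standing on the bench, 54 mm in diameter, 150 mm high; bystander. Origin: centre of its underside.
- carton: Small carton on the bench, 120 x 80 x 60 mm; bystander. Origin: centre of its underside.

How it is judged:
By the outcome, as a careful person would: the job done as asked, in the order asked, and still so for the second after the job is handed in, with the robot touching nothing.
It also fails if it takes over 67 s, if anything falls off the work surface, if the arm or the gripper's body presses on something with over 40 N, if the wrist force passes 120 N, or if a joint passes its speed limit or range.

## Robot

A 6-joint arm with a two-finger parallel gripper is mounted at the origin on the work surface. World frame = base frame: x ahead of the robot, y to its left, z up, the work surface at z = 0. Lengths are in mm, angles in rad, forces in N, time in s.
With the tool pointing down it reaches from about 400 to 925 mm from the base axis. Payload 12.5 kg.
Tool frame: the origin (TCP) lies at the centre of the arm's flange, where the gripper is bolted on; the fingertips stand 190 mm ahead of it and the grasp point (between the pads) lies 171 mm ahead of it; z points along the fingers, y is the line along which they close (so a half turn about z gives the same grasp; the last joint's range is limited). The gripper opens to 95 mm and grips with 3 to 60 N. Pads are 20 mm wide; open, the fingers measure 119 mm over their backs; the gripper's body (75 mm by 180 mm) begins 59 mm behind the grasp point.
Start: joints at [1, 0.491, 1.559, -0, 1.092, -0.106], TCP at [280.13, 558.706, 404.761] pointing down, gripper open.
Joint ranges: [-3.1, 3.1], [-0.84, 2.19], [0.05, 2.79], [-1.13, 4.28], [0.06, 2.93], [-2.69, 2.69]. Speed limits (rad/s): [2.22, 2.22, 2.79, 3.14, 3.14, 3.14].

## Interface

Orientations are given as [roll, pitch, yaw] about the fixed x, y, z axes, in that order (R = Rz(yaw) Ry(pitch) Rx(roll)).
In Python, from cell import env, read_camera, search_frame, cut_out gives the robot as it stands. The module is installed in compiled form; this text tells all that it offers.
- The arm moves only by the tool move_arm, never from a script. Its argument "commands" is a list of rows, each a list of 3 entries, a list of its own where there are three numbers: the shift along the world's x, y, z normalised to -1 to 1, where 1 is 0.03 m, then the turn about the world's z normalised to -1 to 1, where 1 is 0.08 rad, then the opening, from -1 (shut) to 1 (fully open), so that 0 is half open. A call has 1 to 20 rows; each row shifts and turns the commanded pose from where the row before left it; what a row does not reach is not made up. A row lasts 1/12 s, in which the tool goes at most 41.7 mm and 7.16 degrees, less where a joint would pass 70% of its speed; a pose out of reach is approached as far as the arm can. A call with a number of a shift or a turn outside -1 to 1 is refused whole. A call with a gripper value outside its range is refused whole. The fingers move at their own pace and stop on an object; the grip force is fixed at half the most. Time passes only in rows, so rows that do not move let the fingers close. It gives the time, the measured TCP pose, the force, the opening and the grip force at its end, in the units of the state.
- env.state(): the state, without advancing time (a new reading comes with each control period).
- read_camera(name): name is "scene" or "top" or "wrist"; returns a dict with "image" (480x640x3 uint8, red, green, blue), "fx", "fy", "cx", "cy" (pixels), "D" ([k1, k2, p1, p2, k3] as OpenCV has them; the pictures are not rectified), "rvec" (rotation vector, rad) and "tvec" (3), from world to camera coordinates, as OpenCV has them. Camera axes: x right, y down, z forward; pixel columns grow to the right and rows downward; lengths in mm; the calibration is good to about 2 mm. A picture is of the moment at which its call begins. There is no depth.
- env.job_done(): hands the job in; it is judged then, once.
Trained networks look in a picture, given as the dict that the camera call returned (one of the last four; its "shot" number tells which), for a name from the list of things; names that differ only in an ending like _2 or _b are one class to them, and where a whole thing is asked for, a point or a joint stands for the part that bears it (a point fixed in the world has none). Each returns a list of dicts, best first, with "confidence" (0 to 1); they miss things now and then, are a little off and sometimes report something else, mostly with a low value. They report only what shows in the picture. A call takes as long as a camera call.
- search_frame(thing, picture): "at" ([column, row] in pixels, amid what is visible of it).
- cut_out(thing, picture): "region" (480x640 bool, what is visible of it) and "at" ([column, row] in pixels, amid what is visible of it).
The state is a dict: "t": time; "joints": joint angles; "qvel": joint speeds; "tau": joint torques, N m; "eef_pos": TCP position; "tcp_rot": TCP orientation; "ft_force": force on the tool from outside, world axes, zero at the start; "moment": the same for the moment, N m; "opening": opening from 0.0 (shut) to 1.0 (fully open); "grip_force": force on a finger pad.
Only numpy, scipy, OpenCV 4.12 (cv2) and the standard library are available. Lean on these libraries where they do the work, as an engineer would, in place of code of your own. Each camera call takes 0.05 s, during which the arm holds its last target. There are 200 camera calls.

## Working session

There is one attempt and no reset: what is moved stays moved. The work goes in short steps, Python scripts to look and compute and a tool call to move; the robot and the scene stay as the last step left them, time stands still between calls to the robot, and variables do not carry over. Pictures are saved under pics/ and viewed, at most 10 in all, crops included, and the job is handed in when it is done.

Besides the shell and the picture viewer there is one more tool, called after "Emit:" in YAML: its name, and indented under it one key for each argument. move_arm: Moves the arm, as the interface text tells. Its arguments: {"type":"object","properties":{"commands":{"type":"array","items":{"type":"array"}}},"required":["commands"]}

```bash
mkdir -p pics
cat > h.py <<'E'
import numpy as np, cv2
from cell import env, read_camera, search_frame, cut_out
def ray(p,uv):
    K=np.array([[p['fx'],0,p['cx']],[0,p['fy'],p['cy']],[0,0,1.]])
    n=cv2.undistortPoints(np.array([[uv]],float),K,np.array(p['D'],float))[0,0]
    R=cv2.Rodrigues(np.array(p['rvec'],float))[0]; t=np.array(p['tvec'],float).ravel()
    return -R.T@t, R.T@np.array([n[0],n[1],1])
def onz(p,uv,z):
    c,d=ray(p,uv); return c+d*(z-c[2])/d[2]
def proj(p,X):
    K=np.array([[p['fx'],0,p['cx']],[0,p['fy'],p['cy']],[0,0,1.]])
    return cv2.projectPoints(np.array(X,float).reshape(-1,1,3),np.array(p['rvec'],float),np.array(p['tvec'],float),K,np.array(p['D'],float))[0][:,0]
def save(p,n): cv2.imwrite('pics/'+n+'.png',p['image'][:,:,::-1])
E
python3 - <<'E'
from h import *
s=env.state(); print(s)
for n in ['top','scene']:
    p=read_camera(n); save(p,n+'0'); print(n,ray(p,(320,240)))
    for th,z in [('case',125),('cover_bar',140),('cover',129),('tape',149),('can',150),('carton',60)]:
        for r in cut_out(th,p)[:2]: print(th,r['at'],round(r['confidence'],2),onz(p,r['at'],z).round(),cv2.minAreaRect(np.argwhere(r['region'])[:,::-1].astype(np.float32)))
E
```

```text
{'t': 0.0, 'joints': array([ 1.00038237e+00,  4.91570563e-01,  1.55948540e+00, -2.20853009e-05,
        1.09167109e+00, -1.05621965e-01]), 'qvel': array([-0.00022913,  0.0017492 ,  0.0004328 ,  0.0004824 , -0.00046873,
       -0.00204431]), 'tau': array([ 3.81251466e-04, -6.12652588e+01, -2.58182305e+01,  6.92050369e-02,
        4.82130842e-02, -1.42698177e-04]), 'eef_pos': array([280.1199204 , 558.66652725, 404.14240417]), 'tcp_rot': array([-3.14046251e+00, -1.00117137e-04,  2.67681080e+00]), 'ft_force': array([-0.47430514,  0.21431049, -0.53756335]), 'moment': array([ 0.02130133, -0.02472118,  0.04296492]), 'grip_force': 0.0, 'opening': 1.0012196216050322}
top (array([3.86632915e+02, 5.29225076e-01, 1.38084118e+03]), array([ 0.13661896,  0.01781787, -0.99047616]))
case [300.3, 246.1] 0.56 [542.  77. 125.] ((306.1333923339844, 250.80892944335938), (114.08091735839844, 149.3087158203125), 83.57124328613281)
cover_bar [334.2, 243.0] 0.55 [550. -16. 140.] ((335.6553649902344, 240.96141052246094), (33.7578125, 33.79752731323242), 83.1572265625)
cover [334.7, 241.7] 0.8 [555. -18. 129.] 
[... 959 characters left out ...]
.24386596679688, 197.096923828125), 39.90788650512695)
cover [316.5, 237.4] 0.75 [557. -15. 129.] ((313.7500305175781, 238.75003051757812), (38.890872955322266, 48.08325958251953), 45.0)
cover [436.8, 169.6] 0.2 [600. 356. 129.] ((435.9230041503906, 172.61537170410156), (53.251224517822266, 36.055511474609375), 33.6900634765625)
tape [342.5, 167.5] 0.68 [447. 181. 149.] ((343.5, 168.5), (21.0, 23.0), 90.0)
can [132.0, 335.8] 0.65 [ 519. -404.  150.] ((130.5441131591797, 338.57354736328125), (71.17191314697266, 33.61372375488281), 59.03623962402344)
carton [437.8, 170.9] 0.62 [560. 440.  60.] ((436.2440185546875, 172.59201049804688), (53.18950271606445, 35.73373031616211), 34.695152282714844)
```

Run:
```python
import cv2,numpy as np
a=cv2.imread('pics/top0.png')[170:330,220:380]; b=cv2.imread('pics/scene0.png')[130:350,200:460]
a=cv2.resize(a,(400,400),interpolation=3); b=cv2.resize(b,(400,338),interpolation=3)
o=np.zeros((400,800,3),np.uint8); o[:,:400]=a; o[:338,400:]=b
cv2.imwrite('pics/v1.png',o)
```

```text
(no output)
```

View pics/v1.png

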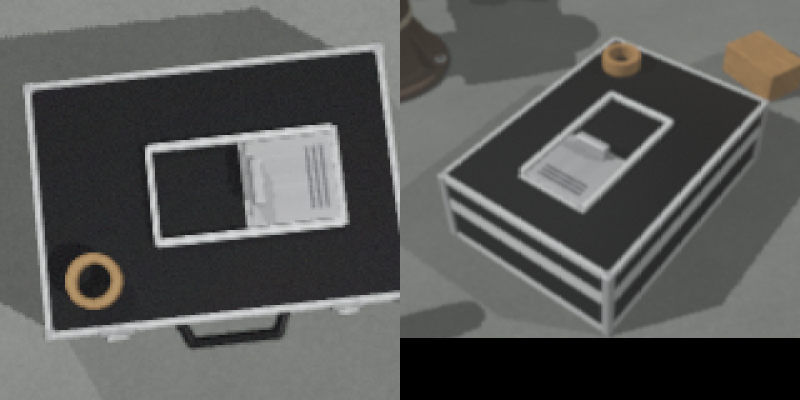

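The top view (left) shows the case with handle and latches toward the robot. The cover is at the right end of the guide with its bar at crop (258,180), and the tape sits at the near-left corner. The lid corners are at crop (27,87), (380,47) and (50,336).

Run:
```python
from h import *
p=read_camera('top')
f=lambda u,v,z:onz(p,(220+u/2.5-.3,170+v/2.5-.3),z)
TL,TR,BL=f(27,87,125),f(380,47,125),f(50,336,125)
print(TL,TR,BL); d=TL-TR; e=TL-BL
print(np.linalg.norm(d),np.linalg.norm(e),np.arctan2(-d[0],d[1]),np.arctan2(e[1],e[0]))
for q in [(146,147),(335,125),(347,225),(158,246)]: print(f(*q,133))
print('bar',f(258,180,148))
# refine with full-model: fit quad of lid
r=cut_out('case',p)[0]; h=cv2.convexHull(np.argwhere(r['region'])[:,::-1].astype(np.int32))
print(cv2.approxPolyDP(h,4,True)[:,0])
```

```text
[656.74825621 276.83954342 125.        ] [ 708.29307944 -119.62872056  125.        ] [379.72853243 239.25149173 125.        ]
399.8048938483789 279.55820323772946 0.12928479872041235 0.13486364085173388
[589.11899073 139.76498009 133.        ]
[617.00501283 -69.40658517 133.        ]
[505.96364402 -83.40520713 133.        ]
[479.43042497 123.255349   133.        ]
bar [552.13081109  14.72212134 148.        ]
[[385 287]
 [330 305]
 [239 305]
 [229 204]
 [371 187]]
```

Emit:
move_arm:
  commands:
    - [[0.5,-1,0],0.41,0.0]
    - [[0.5,-1,0],0.41,0.0]
    - [[0.5,-1,0],0.41,0.0]
    - [[0.5,-1,0],0.41,0.0]
    - [[0.5,-1,0],0.41,0.0]
    - [[0.5,-1,0],0.41,0.0]
    - [[0.5,-1,0],0.41,0.0]
    - [[0.5,-1,0],0.41,0.0]
    - [[0.5,-1,0],0.41,0.0]
    - [[0.5,-1,0],0.41,0.0]
    - [[0.5,-1,0],0.41,0.0]
    - [[0.5,-1,0],0.41,0.0]
    - [[0.5,-1,0],0.41,0.0]
    - [[0.5,-1,0],0.41,0.0]
    - [[0.5,-1,0],0.41,0.0]
    - [[0.5,-1,0],0.41,0.0]
    - [[0.5,-1,0],0.41,0.0]
    - [[0.5,-1,0],0.41,0.0]
    - [[0,0,0],0,0.0]
    - [[0,0,0],0,0.0]

```text
t: 2.47
eef_pos: [550.5, 17.4, 404.5]
tcp_rot: [3.141, -0.0, -3.019]
ft_force: [0.0, 0.5, -0.2]
opening: 0.502
grip_force: 0.0
```

Run:
```python
from h import *
s=env.state(); print(s['eef_pos'],s['tcp_rot'],s['joints'],s['opening'])
p=read_camera('wrist'); save(p,'w1'); print(ray(p,(320,240)))
for th,z in [('cover_bar',151),('cover',129),('case',125)]:
    for r in cut_out(th,p)[:2]:
        m=cv2.minAreaRect(np.argwhere(r['region'])[:,::-1].astype(np.float32))
        print(th,r['at'],round(r['confidence'],2),onz(p,r['at'],z).round(1),[onz(p,q,z).round(1) for q in cv2.boxPoints(m)])
    for r in search_frame(th,p)[:2]: print(' sf',r['at'],r['confidence'],onz(p,r['at'],z-11))
```

```text
[550.49433166  17.38870619 404.47722896] [ 3.14136908e+00 -3.34502226e-04 -3.01880776e+00] [-8.83835253e-02  3.86004859e-01  1.74247637e+00  1.74976024e-04
  1.01348537e+00 -1.78205728e+00] 0.5020999441894327
(array([483.92466916,  10.30100764, 384.09045656]), array([ 0.24143075,  0.0423667 , -0.96956679]))
cover_bar [260.8, 230.6] 0.85 [540.6 -15.3 151. ] [array([511.5, -67. , 151. ]), array([500.1,  19.2, 151. ]), array([586.8,  31.6, 151. ]), array([600. , -62.5, 151. ])]
 sf [261.2, 229.8] 0.81 [542.69956853 -16.27628036 140.        ]
cover [262.5, 231.0] 0.63 [546.  -16.6 129. ] [array([514.1, -74.3, 129. ]), array([501.6,  20.3, 129. ]), array([595.9,  33.8, 129. ]), array([610.4, -69.4, 129. ])]
case [373.7, 136.3] 0.65 [477.5  46.7 125. ] [array([ 421.9, -156.8,  125. ]), array([368.1, 199. , 125. ]), array([635. , 291.5, 125. ]), array([ 697.1, -158.5,  125. ])]
 sf [373.6, 136.6] 0.68 [477.43835636  48.22708305 114.        ]
```

View pics/w1.png

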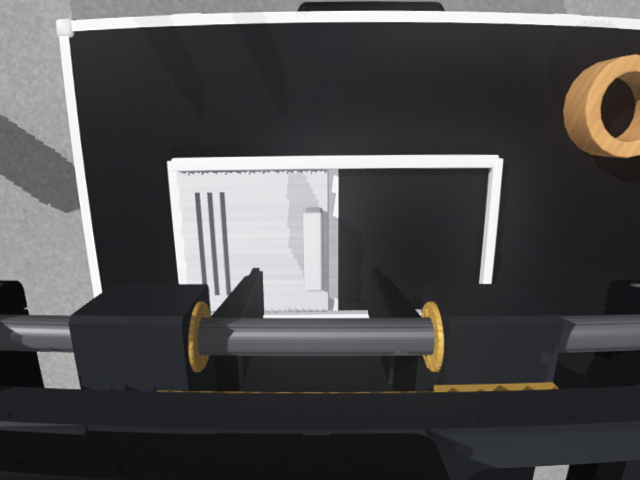

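The wrist view shows the bar's top face from about (313,208) to (315,290), right of centre on the cover. The recess frame is clear and the tape is at upper right.

Run:
```python
from h import *
p=read_camera('wrist'); g=p['image'].mean(2)
for v in (215,230,250,270,285): print(v,g[v,296:346].astype(int).tolist())
for uv in [(312.5,208),(314.5,290),(313.5,249)]: print(onz(p,uv,151.5))
for uv in [(172,158),(499,158),(180,300)]: print(onz(p,uv,133))
for uv in [(65,25)]: print(onz(p,uv,125))
```

```text
215 [209, 209, 207, 226, 236, 235, 234, 235, 234, 236, 235, 236, 237, 237, 236, 236, 235, 234, 233, 232, 210, 173, 138, 157, 162, 161, 160, 158, 151, 190, 196, 193, 192, 202, 249, 250, 250, 252, 235, 105, 60, 60, 63, 62, 59, 60, 59, 62, 61, 60]
230 [208, 209, 209, 219, 235, 237, 236, 236, 236, 236, 237, 237, 238, 238, 238, 237, 236, 236, 235, 233, 212, 174, 144, 158, 159, 160, 159, 157, 152, 189, 194, 194, 193, 193, 193, 193, 194, 194, 158, 73, 54, 56, 54, 53, 53, 53, 53, 50, 52, 51]
250 [209, 210, 209, 207, 235, 236, 235, 235, 236, 236, 235, 236, 237, 236, 236, 236, 236, 235, 233, 233, 215, 178, 146, 147, 159, 159, 159, 158, 154, 183, 187, 187, 187, 187, 186, 187, 188, 186, 123, 63, 54, 53, 53, 54, 52, 51, 53, 51, 51, 50]
270 [227, 218, 214, 203, 230, 234, 234, 234, 235, 234, 234, 234, 234, 235, 234, 234, 234, 234, 233, 230, 216, 182, 147, 144, 155, 156, 155, 155, 153, 187, 190, 190, 191, 188, 189, 189, 191, 190, 123, 62, 53, 53, 52, 51, 52, 50, 51, 50, 49, 48]
285 [227, 228, 228, 227, 219, 232, 233, 233, 233, 233, 233, 232, 233, 233, 233, 233, 232, 232, 231, 229, 216, 184, 150, 144, 154, 155, 155, 153, 152, 187, 192, 190, 190, 190, 190, 191, 191, 190, 122, 60, 50, 51, 51, 51, 50, 50, 50, 48, 49, 49]
[522.75025123  15.74004407 151.5       ]
[573.5020159   23.39592653 151.5       ]
[547.46360215  19.46904593 151.5       ]
[505.56039654 -74.64200603 133.        ]
[479.33600928 127.7828403  133.        ]
[599.68045107 -65.21003467 133.        ]
[ 432.60711788 -149.48401752  125.        ]
```

Emit:
move_arm:
  commands:
    - [[-0.05,-0.03,-0.6],0.08,0.0]
    - [[0,0,-0.6],0,0.0]
    - [[0,0,-0.6],0,0.0]
    - [[0,0,-0.5],0,0.0]
    - [[0,0,-0.35],0,0.0]
    - [[0,0,0],0,0.0]
    - [[0,0,0],0,-0.5]
    - [[0,0,0],0,-0.7]
    - [[0,0,0],0,-0.9]
    - [[0,0,0],0,-0.9]
    - [[0,0,0],0,-0.9]
    - [[0,0,0],0,-0.9]

```text
t: 3.87
eef_pos: [548.7, 17.7, 325.7]
tcp_rot: [-3.141, 0.001, -3.009]
ft_force: [0.5, -2.8, 2.0]
opening: 0.136
grip_force: 1.3
```

Emit:
move_arm:
  commands:
    - [[0,0,0],0,-1]
    - [[0,0,0],0,-1]
    - [[-0.03,0.2,0],0,-1]
    - [[-0.05,0.4,0],0,-1]
    - [[-0.05,0.4,0],0,-1]
    - [[-0.05,0.4,0],0,-1]
    - [[-0.05,0.4,0],0,-1]
    - [[-0.05,0.4,0],0,-1]
    - [[-0.05,0.4,0],0,-1]
    - [[-0.03,0.2,0],0,-1]
    - [[0,0,0],0,-1]
    - [[0,0,0],0,-1]

```text
t: 4.87
eef_pos: [537.4, 102.6, 325.6]
tcp_rot: [3.141, -0.0, -3.009]
ft_force: [-4.2, 2.6, 7.8]
opening: 0.121
grip_force: 30.0
```

Emit:
move_arm:
  commands:
    - [[-0.013,0.1,0],0,-1]
    - [[-0.013,0.1,0],0,-1]
    - [[-0.013,0.1,0],0,-1]
    - [[0,0,0],0,-1]

```text
t: 5.2
eef_pos: [536.3, 111.3, 325.7]
tcp_rot: [3.141, -0.0, -3.009]
ft_force: [-2.1, 0.5, 7.7]
opening: 0.127
grip_force: 30.0
```

Emit:
move_arm:
  commands:
    - [[-0.006,0.05,0],0,-1]
    - [[-0.006,0.05,0],0,-1]
    - [[0,0,0],0,-1]

```text
t: 5.45
eef_pos: [536.0, 114.0, 325.6]
tcp_rot: [3.142, -0.001, -3.009]
ft_force: [-3.4, -1.1, 8.2]
opening: 0.123
grip_force: 30.0
```

Emit:
move_arm:
  commands:
    - [[-0.006,0.05,0],0,-1]
    - [[-0.006,0.05,0],0,-1]
    - [[0,0,0],0,-1]

```text
t: 5.7
eef_pos: [535.9, 115.1, 325.6]
tcp_rot: [-3.137, -0.001, -3.008]
ft_force: [-2.6, -23.8, 7.6]
opening: 0.125
grip_force: 30.0
```

Emit:
move_arm:
  commands:
    - [[0,-0.04,0],0,-1]
    - [[0,0,0],0,-0.4]
    - [[0,0,0],0,-0.2]
    - [[0,0,0],0,-0.1]
    - [[0,0,0],0,-0.1]
    - [[0,0,0.4],0,-0.1]
    - [[0,0,0.8],0,-0.1]
    - [[0,0,1],0,-0.1]
    - [[0.2,-1,0.6],0,-0.1]
    - [[0.2,-1,0],0,-0.1]
    - [[0.2,-1,0],0,-0.1]
    - [[0.1,-1,0],0,-0.1]
    - [[0,-0.6,0],0,-0.1]
    - [[0,0,0],0,-0.1]
    - [[0,0,0],0,-0.1]

```text
t: 6.95
eef_pos: [556.9, -22.8, 409.0]
tcp_rot: [3.141, -0.0, -3.011]
ft_force: [-0.3, -0.2, -0.3]
opening: 0.448
grip_force: 0.0
```

Run:
```python
from h import *
s=env.state(); print(s['eef_pos'],s['tcp_rot'],s['joints'],s['opening'])
p=read_camera('wrist'); save(p,'w2')
for th,z in [('cover_bar',151),('recess',125),('knob_grip',118),('seal_mark',82)]:
    for r in cut_out(th,p)[:2]:
        m=cv2.minAreaRect(np.argwhere(r['region'])[:,::-1].astype(np.float32))
        print(th,r['at'],round(r['confidence'],2),onz(p,r['at'],z).round(1),[onz(p,q,z).round(1) for q in cv2.boxPoints(m)])
    for r in search_frame(th,p)[:2]: print(' sf',r['at'],r['confidence'],onz(p,r['at'],z))
```

```text
[556.94056401 -22.80594669 409.04865713] [ 3.14115496e+00 -3.29371205e-04 -3.01124332e+00] [-1.59476907e-01  3.90473869e-01  1.72104634e+00  3.79338246e-04
  1.03051320e+00 -1.86081769e+00] 0.44848456514711416
cover_bar [465.9, 226.2] 0.73 [529.2  67.9 151. ] [array([500.7,  16.7, 151. ]), array([487.6, 109.8, 151. ]), array([573.6, 133.8, 151. ]), array([586. ,  31.9, 151. ])]
cover_bar [359.1, 128.4] 0.68 [481.  -6. 151.] [array([ 431.2, -144.3,  151. ]), array([385.1, 142.6, 151. ]), array([628.2, 227.1, 151. ]), array([ 676.1, -135.8,  151. ])]
 sf [464.3, 226.0] 0.6 [529.24929027  66.90472995 151.        ]
recess [358.8, 128.8] 0.93 [480.3  -3.5 125. ] [array([ 425.7, -157.4,  125. ]), array([372.4, 161.1, 125. ]), array([642. , 257.1, 125. ]), array([ 698.4, -146.2,  125. ])]
 sf [358.9, 126.9] 0.75 [479.07843887  -3.59160065 125.        ]
 sf [317.7, 226.0] 0.48 [546.54536634 -21.10208543 125.        ]
knob_grip [319.2, 226.6] 0.75 [548.3 -19.8 118. ] [array([551. , -47.8, 118. ]), array([522.2, -22.2, 118. ]), array([550.7,   9.8, 118. ]), array([580.9, -15.7, 118. ])]
 sf [319.1, 226.4] 0.58 [548.18952368 -19.8613313  118.        ]
seal_mark [317.5, 226.4] 0.9 [556.  -19.7  82. ] [array([556.5, -59.3,  82. ]), array([516.4, -20.6,  82. ]), array([555.1,  20.2,  82. ]), array([597.7, -18.7,  82. ])]
 sf [319.0, 227.2] 0.91 [556.5189768  -18.45719084  82.        ]
```

View pics/w2.png

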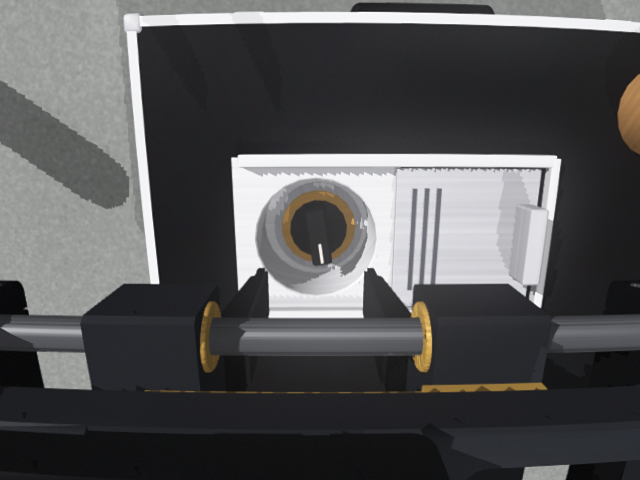

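The cover is open on the right. The recess is centred near (317,236) with a brass ring and black knob. A white pointer line sits near (321,254), so the bar is roughly vertical in the image. I'll zoom in next.

Run:
```python
from h import *
p=cv2.imread('pics/w2.png')[172:302,250:385]
q=np.clip(p.astype(float)*1.6+20,0,255).astype(np.uint8)
o=np.hstack([cv2.resize(p,(400,385),interpolation=2),cv2.resize(q,(400,385),interpolation=2)])
cv2.imwrite('pics/v2.png',o)
```

```text
(no output)
```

View pics/v2.png

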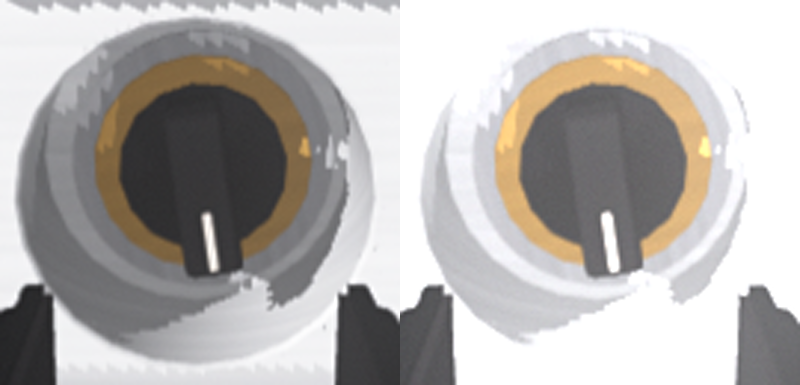

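Run:
```python
from h import *
p=read_camera('wrist'); k=135/400
f=lambda u,v,z:onz(p,(250+u*k-.3,172+v*k-.3),z).round(1)
print('mouth',f(196,191,125),'edges',f(17,191,125),f(375,191,125),f(196,18,125),f(196,363,125))
print('disc',f(119,165,88),f(289,165,88)); print('ring',f(95,162,82),f(313,162,82),'top',f(195,53,82))
a,b=f(206,212,118),f(213,270,118); print('pointer',a,b,np.arctan2(b[1]-a[1],b[0]-a[0]))
for v in (180,220,250):
    print(f(165+21*(v-115)/160,v,118),f(215+27*(v-105)/157,v,118))
print('end',f(215,275,118))
```

```text
mouth [553.9 -20.6 125. ] edges [559.3 -61.2 125. ] [548.4  20.  125. ] [514.9 -25.9 125. ] [595.5 -15.  125. ]
disc [558.5 -40.   88. ] [552.7   3.6  88. ]
ring [559.9 -46.6  82. ] [552.3  10.4  82. ] top [527.9 -24.3  82. ]
pointer [560.3 -17.4 118. ] [574.2 -13.8 118. ] 0.2534244082536925
[553.6 -25.9 118. ] [551.9 -13.3 118. ]
[563.1 -23.5 118. ] [561.3 -10.4 118. ]
[570.2 -21.6 118. ] [568.4  -8.1 118. ]
end [575.4 -13.1 118. ]
```

Emit:
move_arm:
  commands:
    - [[-0.05,0.14,0],0.8,-0.2]
    - [[0,0,-0.5],0.9,-0.2]
    - [[0,0,-0.6],0,-0.2]
    - [[0,0,-0.6],0,-0.2]
    - [[0,0,-0.6],0,-0.2]
    - [[0,0,-0.2],0,-0.2]
    - [[0,0,0],0,-0.2]
    - [[0,0,0],0,-0.2]

```text
t: 8.12
eef_pos: [555.7, -18.2, 334.7]
tcp_rot: [3.142, 0.0, -2.874]
ft_force: [0.1, 0.3, -0.1]
opening: 0.401
grip_force: 0.0
```

Run:
```python
from h import *
s=env.state(); print(s['eef_pos'],s['tcp_rot'],s['opening'],s['ft_force'],s['moment'])
p=read_camera('wrist'); save(p,'w3')
cv2.imwrite('pics/v3.png',cv2.resize(p['image'][140:380,150:470,::-1],(800,600),interpolation=2))
print(proj(p,[[555.5,-18.5,118],[555.5,-18.5,88]]))
```

```text
[555.67917024 -18.18411275 334.67607837] [ 3.14154297e+00  1.20098586e-04 -2.87355287e+00] 0.4008634805096972 [ 0.05543798  0.34358604 -0.07015727] [0.09458731 0.01316078 0.00494391]
[[312.49927865 271.74641935]
 [312.80937207 255.29972318]]
```

View pics/v3.png

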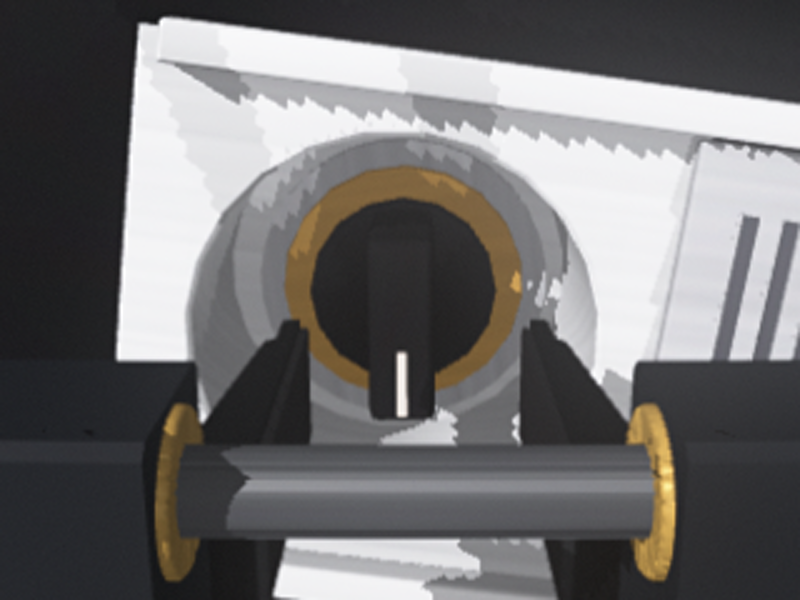

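The bar is vertical in the view and centred between the fingertips (bar u≈402, fingers 308 and 522). There is clearance to the recess wall, so I'll descend.

Emit:
move_arm:
  commands:
    - [[0,-0.03,-0.3],0,-0.2]
    - [[0,0,-0.4],0,-0.2]
    - [[0,0,-0.4],0,-0.2]
    - [[0,0,-0.35],0,-0.2]
    - [[0,0,-0.25],0,-0.2]
    - [[0,0,0],0,-0.2]
    - [[0,0,0],0,-0.2]

```text
t: 8.75
eef_pos: [555.5, -19.1, 283.1]
tcp_rot: [3.141, -0.0, -2.874]
ft_force: [0.1, 1.2, 0.6]
opening: 0.402
grip_force: 0.0
```

Emit:
move_arm:
  commands:
    - [[0,0,0],0,-0.5]
    - [[0,0,0],0,-0.7]
    - [[0,0,0],0,-0.8]
    - [[0,0,0],0,-1]
    - [[0,0,0],0,-1]
    - [[0,0,0],0,-1]
    - [[0,0,0],0,-1]

```text
t: 9.33
eef_pos: [555.8, -20.2, 283.7]
tcp_rot: [-3.139, 0.001, -2.873]
ft_force: [0.6, -12.4, 0.1]
opening: 0.147
grip_force: 30.0
```

Run:
```python
from h import *
s=env.state(); print(s['eef_pos'],s['tcp_rot'],s['opening'],s['ft_force'],s['moment'],s['grip_force'],s['tau'])
```

```text
[555.7865246  -20.22350514 283.74224058] [-3.13908986e+00  1.20594667e-03 -2.87312607e+00] 0.14654193147305816 [  0.59684841 -12.38052986   0.0519618 ] [-2.08536918 -0.08195352  0.03120808] 29.96392071247101 [ 6.43681169e+00 -5.70362198e+01 -1.68395734e+01  2.04570159e+00
  6.93653785e-01  4.46581934e-02]
```

Emit:
move_arm:
  commands:
    - [[0,-0.04,0],0,-1]
    - [[0,0,0],-0.4,-1]
    - [[0,0,0],-0.4,-1]
    - [[0,0,0],-0.4,-1]
    - [[0,0,0],-0.4,-1]
    - [[0,0,0],-0.4,-1]
    - [[0,0,0],-0.4,-1]
    - [[0,0,0],-0.4,-1]
    - [[0,0,0],-0.4,-1]
    - [[0,0,0],-0.4,-1]
    - [[0,0,0],-0.4,-1]
    - [[0,0,0],0,-1]

```text
t: 10.33
eef_pos: [555.8, -20.5, 283.7]
tcp_rot: [-3.141, 0.002, 3.088]
ft_force: [1.8, -4.4, 2.9]
opening: 0.145
grip_force: 30.0
```

```bash
cat > m.py <<'E'
from h import *
s=env.state(); print(s['t'],s['eef_pos'].round(2),np.degrees(s['tcp_rot']).round(2),round(s['opening'],4),s['ft_force'].round(1),s['moment'].round(3),np.round(s['tau'][5],3),s['qvel'][5].round(3))
E
python3 m.py
```

```text
10.3333 [555.76 -20.55 283.7 ] [-1.7998e+02  1.0000e-01  1.7694e+02] 0.1451 [ 1.8 -4.4  2.9] [-0.638 -0.426 -0.025] 0.521 -0.056
```

Emit:
move_arm:
  commands:
    - [[0,0,0],-0.3,-1]
    - [[0,0,0],-0.3,-1]
    - [[0,0,0],-0.3,-1]
    - [[0,0,0],0,-1]

```text
t: 10.67
eef_pos: [555.8, -20.5, 283.7]
tcp_rot: [-3.141, 0.002, 3.016]
ft_force: [2.2, -5.0, 3.2]
opening: 0.146
grip_force: 30.0
```

```bash
python3 m.py
```

```text
10.6667 [555.75 -20.51 283.68] [-1.7999e+02  1.0000e-01  1.7278e+02] 0.1463 [ 2.2 -5.   3.2] [-0.835 -0.515 -0.073] 0.362 -0.034
```

Emit:
move_arm:
  commands:
    - [[0,0,0],-0.3,-1]
    - [[0,0,0],-0.3,-1]
    - [[0,0,0],-0.3,-1]
    - [[0,0,0],0,-1]

```text
t: 11.0
eef_pos: [555.8, -20.5, 283.7]
tcp_rot: [-3.142, 0.002, 2.944]
ft_force: [2.4, -5.0, 3.0]
opening: 0.147
grip_force: 30.0
```

```bash
python3 m.py
```

```text
11.0 [555.76 -20.5  283.68] [-1.8000e+02  1.0000e-01  1.6865e+02] 0.147 [ 2.4 -5.   3. ] [-0.825 -0.535 -0.029] 0.364 -0.034
```

Emit:
move_arm:
  commands:
    - [[0,0,0],-0.3,-1]
    - [[0,0,0],-0.3,-1]
    - [[0,0,0],-0.3,-1]
    - [[0,0,0],0,-1]

```text
t: 11.33
eef_pos: [555.8, -20.5, 283.7]
tcp_rot: [3.142, 0.002, 2.872]
ft_force: [3.2, -3.7, 3.5]
opening: 0.146
grip_force: 30.0
```

```bash
python3 m.py
```

```text
11.3333 [555.76 -20.48 283.69] [1.8000e+02 1.0000e-01 1.6454e+02] 0.1462 [ 3.2 -3.7  3.5] [-0.756 -0.534 -0.028] 0.388 -0.036
```

Emit:
move_arm:
  commands:
    - [[0,0,0],-0.3,-1]
    - [[0,0,0],-0.3,-1]
    - [[0,0,0],-0.3,-1]
    - [[0,0,0],0,-1]

```text
t: 11.67
eef_pos: [555.8, -20.5, 283.7]
tcp_rot: [3.141, 0.002, 2.8]
ft_force: [3.0, -4.1, 4.0]
opening: 0.145
grip_force: 30.0
```

```bash
python3 m.py
```

```text
11.6667 [555.75 -20.46 283.69] [1.7999e+02 1.0000e-01 1.6041e+02] 0.1452 [ 3.  -4.1  4. ] [-0.785 -0.587 -0.065] 0.361 -0.035
```

Emit:
move_arm:
  commands:
    - [[0,0,0],-0.3,-1]
    - [[0,0,0],-0.3,-1]
    - [[0,0,0],-0.3,-1]
    - [[0,0,0],0,-1]

```text
t: 12.0
eef_pos: [555.8, -20.4, 283.7]
tcp_rot: [3.141, 0.002, 2.728]
ft_force: [3.1, -3.8, 3.6]
opening: 0.149
grip_force: 30.0
```

```bash
python3 m.py
```

```text
12.0 [555.77 -20.44 283.69] [1.7998e+02 1.0000e-01 1.5628e+02] 0.1491 [ 3.1 -3.8  3.6] [-0.783 -0.621 -0.058] 0.363 -0.035
```

Emit:
move_arm:
  commands:
    - [[0,0,0],-0.3,-1]
    - [[0,0,0],-0.3,-1]
    - [[0,0,0],-0.3,-1]
    - [[0,0,0],0,-1]

```text
t: 12.33
eef_pos: [555.8, -20.4, 283.7]
tcp_rot: [3.141, 0.002, 2.656]
ft_force: [3.3, -4.2, 3.6]
opening: 0.143
grip_force: 30.0
```

```bash
python3 m.py
```

```text
12.3333 [555.78 -20.42 283.67] [1.7997e+02 1.0000e-01 1.5216e+02] 0.1434 [ 3.3 -4.2  3.6] [-0.804 -0.697 -0.042] 0.367 -0.032
```

Emit:
move_arm:
  commands:
    - [[0,0,0],-0.3,-1]
    - [[0,0,0],-0.3,-1]
    - [[0,0,0],-0.3,-1]
    - [[0,0,0],0,-1]

```text
t: 12.67
eef_pos: [555.8, -20.4, 283.7]
tcp_rot: [3.141, 0.002, 2.583]
ft_force: [3.5, -3.3, 4.6]
opening: 0.141
grip_force: 30.0
```

```bash
python3 m.py
```

```text
12.6667 [555.78 -20.41 283.67] [1.7996e+02 1.0000e-01 1.4802e+02] 0.1411 [ 3.5 -3.3  4.6] [-0.794 -0.702 -0.076] 0.363 -0.034
```

Emit:
move_arm:
  commands:
    - [[0,0,0],-0.3,-1]
    - [[0,0,0],-0.3,-1]
    - [[0,0,0],-0.3,-1]
    - [[0,0,0],0,-1]

```text
t: 13.0
eef_pos: [555.8, -20.4, 283.7]
tcp_rot: [3.141, 0.002, 2.512]
ft_force: [3.3, -3.5, 4.5]
opening: 0.145
grip_force: 30.0
```

```bash
python3 m.py
```

```text
13.0 [555.79 -20.38 283.67] [1.7995e+02 9.0000e-02 1.4390e+02] 0.1448 [ 3.3 -3.5  4.5] [-0.742 -0.686 -0.034] 0.375 -0.035
```

Emit:
move_arm:
  commands:
    - [[0,0,0],-0.3,-1]
    - [[0,0,0],-0.3,-1]
    - [[0,0,0],-0.3,-1]
    - [[0,0,0],0,-1]

```text
t: 13.33
eef_pos: [555.8, -20.4, 283.7]
tcp_rot: [3.141, 0.002, 2.44]
ft_force: [4.1, -4.4, 3.6]
opening: 0.148
grip_force: 30.0
```

```bash
python3 m.py
```

```text
13.3333 [555.8  -20.36 283.67] [1.7994e+02 9.0000e-02 1.3978e+02] 0.1478 [ 4.1 -4.4  3.6] [-0.719 -0.715 -0.07 ] 0.365 -0.034
```

Run:
```python
from h import *
p=read_camera('wrist')
c=proj(p,[[555.7,-20.4,118]])[0].astype(int); print(c)
cv2.imwrite('pics/v4.png',cv2.resize(p['image'][140:380,150:470,::-1],(800,600),interpolation=2))
for r in search_frame('seal_mark',p): print(r)
```

```text
[311 316]
{'at': [314.2, 263.3], 'confidence': 0.78}
```

View pics/v4.png

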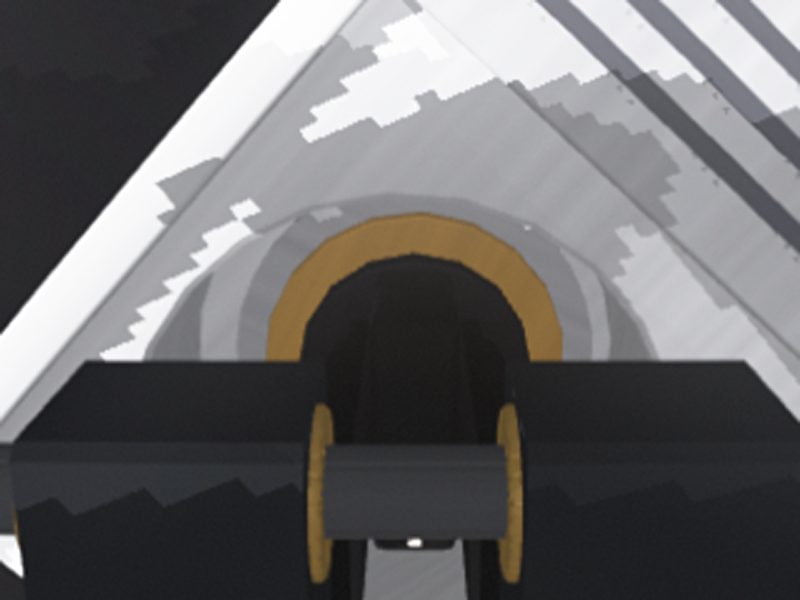

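The bar has stayed aligned with the fingers. No dash shows on the visible half of the ring, so I'll continue by torque.

Emit:
move_arm:
  commands:
    - [[0,0,0],-0.3,-1]
    - [[0,0,0],-0.3,-1]
    - [[0,0,0],0,-1]

```text
t: 13.68
eef_pos: [555.8, -20.4, 283.7]
tcp_rot: [3.14, 0.002, 2.391]
ft_force: [4.2, -3.6, 4.1]
opening: 0.145
grip_force: 30.0
```

```bash
python3 m.py
```

```text
13.6833 [555.81 -20.36 283.67] [1.7993e+02 9.0000e-02 1.3701e+02] 0.1454 [ 4.2 -3.6  4.1] [-0.682 -0.769 -0.036] 0.357 -0.035
```

Emit:
move_arm:
  commands:
    - [[0,0,0],-0.3,-1]
    - [[0,0,0],-0.3,-1]
    - [[0,0,0],0,-1]

```text
t: 13.93
eef_pos: [555.8, -20.3, 283.7]
tcp_rot: [3.14, 0.002, 2.343]
ft_force: [4.7, -3.6, 4.4]
opening: 0.146
grip_force: 30.0
```

```bash
python3 m.py
```

```text
13.9333 [555.82 -20.34 283.7 ] [1.7992e+02 9.0000e-02 1.3426e+02] 0.1457 [ 4.7 -3.6  4.4] [-0.646 -0.837 -0.054] 0.36 -0.034
```

Emit:
move_arm:
  commands:
    - [[0,0,0],-0.3,-1]
    - [[0,0,0],-0.3,-1]
    - [[0,0,0],0,-1]

```text
t: 14.18
eef_pos: [555.8, -20.4, 283.7]
tcp_rot: [3.14, 0.002, 2.295]
ft_force: [4.7, -3.1, 3.8]
opening: 0.149
grip_force: 30.0
```

```bash
python3 m.py
```

```text
14.1833 [555.83 -20.37 283.68] [1.7992e+02 9.0000e-02 1.3151e+02] 0.1494 [ 4.7 -3.1  3.8] [-0.632 -0.858 -0.062] 0.36 -0.034
```

Emit:
move_arm:
  commands:
    - [[0,0,0],-0.3,-1]
    - [[0,0,0],-0.3,-1]
    - [[0,0,0],0,-1]

```text
t: 14.43
eef_pos: [555.8, -20.3, 283.7]
tcp_rot: [3.14, 0.001, 2.247]
ft_force: [4.8, -3.6, 3.8]
opening: 0.143
grip_force: 30.0
```

```bash
python3 m.py
```

```text
14.4333 [555.85 -20.32 283.69] [1.7991e+02 8.0000e-02 1.2876e+02] 0.1435 [ 4.8 -3.6  3.8] [-0.643 -0.823 -0.088] 0.36 -0.034
```

Emit:
move_arm:
  commands:
    - [[0,0,0],-0.3,-1]
    - [[0,0,0],-0.3,-1]
    - [[0,0,0],0,-1]

```text
t: 14.68
eef_pos: [555.9, -20.3, 283.7]
tcp_rot: [3.14, 0.002, 2.2]
ft_force: [4.3, -3.5, 4.1]
opening: 0.148
grip_force: 30.0
```

```bash
python3 m.py; python3 m.py
```

```text
14.6833 [555.86 -20.28 283.69] [1.7991e+02 9.0000e-02 1.2604e+02] 0.1476 [ 4.3 -3.5  4.1] [-0.598 -0.88   0.186] 0.589 -0.034
14.6833 [555.86 -20.28 283.69] [1.7991e+02 9.0000e-02 1.2604e+02] 0.1476 [ 4.3 -3.5  4.1] [-0.598 -0.88   0.186] 0.589 -0.034
```

Emit:
move_arm:
  commands:
    - [[0,0,0],-0.3,-1]
    - [[0,0,0],-0.3,-1]
    - [[0,0,0],-0.3,-1]
    - [[0,0,0],0,-1]

```text
t: 15.02
eef_pos: [555.9, -20.3, 283.7]
tcp_rot: [3.14, 0.001, 2.128]
ft_force: [3.7, -2.6, 3.4]
opening: 0.143
grip_force: 30.0
```

```bash
python3 m.py
```

```text
15.0167 [555.9  -20.27 283.69] [1.7990e+02 8.0000e-02 1.2192e+02] 0.1434 [ 3.7 -2.6  3.4] [-0.552 -0.866  0.188] 0.642 -0.034
```

Emit:
move_arm:
  commands:
    - [[0,0,0],-0.35,-1]
    - [[0,0,0],-0.35,-1]
    - [[0,0,0],0,-1]

```text
t: 15.27
eef_pos: [555.9, -20.3, 283.7]
tcp_rot: [3.14, 0.001, 2.072]
ft_force: [4.8, -2.2, 3.8]
opening: 0.144
grip_force: 30.0
```

```bash
python3 m.py
```

```text
15.2667 [555.88 -20.28 283.68] [1.799e+02 8.000e-02 1.187e+02] 0.1436 [ 4.8 -2.2  3.8] [-0.594 -0.91   0.24 ] 0.736 -0.039
```

Emit:
move_arm:
  commands:
    - [[0,0,0],0,-0.6]
    - [[0,0,0],0,-0.4]
    - [[0,0,0],0,-0.3]
    - [[0,0,0],0,-0.3]
    - [[0,0,0],0,-0.3]
    - [[0,0,0.2],0,-0.3]
    - [[0,0,0.6],0,-0.3]
    - [[0,0,0.8],0,-0.3]
    - [[0,0,1],0,-0.3]
    - [[0,0,1],0,-0.3]
    - [[0,0,0.8],0,-0.3]
    - [[0.2,0,0],0,-0.3]
    - [[0,0,0],0,-0.3]

```text
t: 16.35
eef_pos: [561.7, -20.3, 416.8]
tcp_rot: [3.139, 0.002, 2.074]
ft_force: [-0.9, -0.2, -0.4]
opening: 0.353
grip_force: 0.0
```

```bash
python3 m.py
python3 - <<'E'
from h import *
p=read_camera('wrist'); save(p,'w5')
t=read_camera('top')
o=np.hstack([cv2.resize(p['image'][170:290,250:370],(400,400),interpolation=2),cv2.resize(t['image'][170:330,220:380],(400,400),interpolation=2)])
cv2.imwrite('pics/v5.png',o[:,:,::-1])
for th,z in [('tape',149),('can',150),('carton',60)]:
    for r in cut_out(th,t)[:1]: print(th,r['at'],onz(t,r['at'],z).round())
E
```

```text
16.35 [561.73 -20.26 416.75] [1.7985e+02 1.1000e-01 1.1881e+02] 0.3526 [-0.9 -0.2 -0.4] [-0.015 -0.017  0.034] 0.022 -0.001
tape [252.5, 279.4] [446. 203. 149.]
can [470.0, 276.5] [ 464. -379.  150.]
carton [173.6, 247.5] [540. 452.  60.]
```

View pics/v5.png

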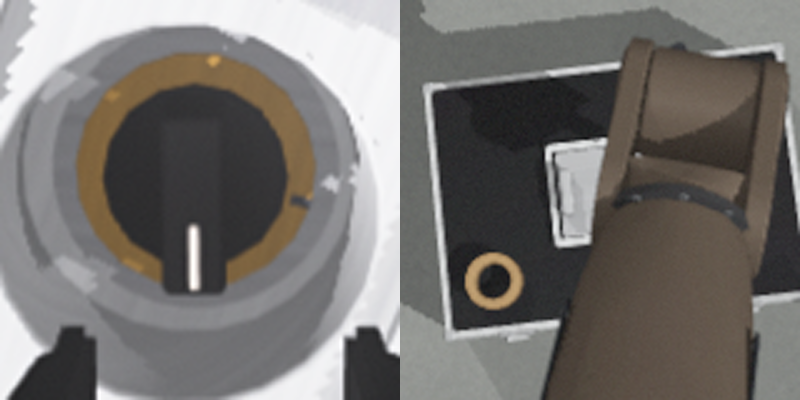

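Run:
```python
from h import *
p=read_camera('wrist')
f=lambda u,v,z:onz(p,(250+u*.3-.3,170+v*.3-.3),z)
c=(f(77,165,82)+f(315,165,82))/2; m=f(300,201,82); cd=(f(104,172,88)+f(288,172,88))/2
print(c,cd,m)
for q in (c,cd,[555.9,-20.3,82]): d=m-np.array(q); print(np.hypot(d[0],d[1]),np.degrees(np.arctan2(d[1],d[0])))
a,b=f(193,228,118),f(193,288,118); print(np.degrees(np.arctan2(b[1]-a[1],b[0]-a[0])))
im=cv2.imread('pics/w2.png'); s=dict(p)
```

```text
[553.24701524 -16.66607838  82.        ] [553.58795525 -17.03123768  88.        ] [579.21809072 -12.35239079  82.        ]
26.32688097578832 9.430497235279852
26.05370324127105 10.345571604533236
24.635296769587836 18.82087988304852
-61.429155599788
```

Run:
```python
from h import *
from scipy.spatial.transform import Rotation as Ro
p=read_camera('wrist'); s=env.state()
Rc=cv2.Rodrigues(np.array(p['rvec'],float))[0]; tc=np.array(p['tvec'],float).ravel()
Rt=Ro.from_euler('xyz',s['tcp_rot']).as_matrix(); A=Rc@Rt; b=Rc@s['eef_pos']+tc
def pose(pos,rpy):
    R=Ro.from_euler('xyz',rpy).as_matrix(); Rn=A@R.T; q=dict(p); q['rvec']=cv2.Rodrigues(Rn)[0]; q['tvec']=b-Rn@np.array(pos); return q
q1=pose([550.49,17.39,404.48],[3.1414,-.0003,-3.0188]); q2=pose([556.94,-22.81,409.05],[3.1412,-.0003,-3.0112])
for n,q in (('w1',q1),('w2',q2)):
    g=cv2.imread(f'pics/{n}.png').mean(2)
    v=245; print(n, g[v,(290 if n=='w1' else 505):(345 if n=='w1' else 565)].astype(int).tolist())
e1=[onz(q1,(u,v),151.5) for u,v in((300,250),(316.5,250))]
print(e1); np.save('q2.npy',np.hstack([np.ravel(q2['rvec']),q2['tvec']]))
for u in range(510,562,4): print(u,onz(q2,(u,245),151.5)[:2].round(1),onz(q2,(u,245),129)[:2].round(1))
```

```text
w1 [201, 201, 202, 201, 201, 201, 201, 201, 201, 202, 200, 200, 200, 207, 231, 233, 232, 232, 232, 233, 232, 232, 233, 233, 233, 233, 232, 231, 230, 228, 208, 172, 141, 145, 152, 153, 153, 149, 154, 183, 186, 185, 185, 184, 184, 185, 185, 184, 99, 55, 52, 54, 53, 53, 54]
w2 [189, 189, 189, 189, 189, 189, 187, 182, 167, 170, 171, 170, 175, 177, 175, 173, 172, 175, 176, 178, 177, 185, 209, 226, 225, 224, 225, 224, 225, 225, 225, 225, 225, 226, 225, 223, 222, 217, 200, 168, 174, 179, 177, 174, 154, 87, 43, 41, 42, 41, 42, 40, 40, 39, 39, 38, 41, 43, 42, 42]
[array([547.87024927,   8.47413536, 151.5       ]), array([546.64482091,  18.31727097, 151.5       ])]
510 [535.5  97. ] [540.  109.1]
514 [535.2  99.6] [539.6 111.9]
518 [534.9 102.1] [539.2 114.7]
522 [534.5 104.7] [538.9 117.5]
526 [534.2 107.3] [538.5 120.3]
530 [533.9 109.8] [538.1 123.2]
534 [533.5 112.4] [537.8 126. ]
538 [533.2 115. ] [537.4 128.8]
542 [532.9 117.6] [537.  131.7]
546 [532.5 120.2] [536.7 134.5]
550 [532.2 122.8] [536.3 137.4]
554 [531.8 125.4] [535.9 140.2]
558 [531.5 128. ] [535.5 143.1]
```

```bash
python3 -c "
from cell import env
print(env.job_done())"
```

```text
the job is handed in; nothing more can be done
None
```

I slid the cover fully open against its stop, turned the knob clockwise until it came up firm after about 67–69°, nipped it up roughly 7–10° more (judged by torque), let go and handed the job in.

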